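# Lock the stock box and take out the key

### The job

Lock the blue steel stock box: with the red key that is in its lock, turn clockwise (seen from above) until you feel the orange latch blade come up firmly against its stop, without forcing the lock. Then turn the key back to the only position where it comes out, draw it out and put it in the empty yellow bin. Move the blade only with the key, and leave the loose pipe fittings on the bench where they are.

Things in the scene. Friction and masses are not known exactly. Their poses are not given: they have to be found in the camera images.
- lock: Blue steel box fixed to the bench, 150 x 200 x 62 high, with a square steel lock housing, 64 x 64 x 24 high, on its top (housing top 86 above the bench). Origin: on the vertical lock axis, at bench level. The box spans x -75..75, y -140..60 in this frame. A steel keeper bridge, for looks, stands on it at y -64. At most 30 N may act between key and lock.
- lock_face (a point): Point on the lock axis at the top face of the housing, 86 above the bench; z up, +x along the keyhole's slot. The keyhole, in a fixed cover plate 8 thick, is a 12 mm square hole on the axis with a slot 9 wide reaching 22 out towards +x. Chamber below it: 16 high, floor 62 above the bench. The bit passes the slot only within about 0.12 rad of +x, else it is caught beneath the cover.
- plug (a joint): Brass plug round the key, turned by it with about 0.08 rad of play each way and light friction. rad; 0 (a stop) = in line with the keyhole's slot, where the key comes out; grows clockwise seen from above. The latch's stop halts the key at 0.7 to 1.4 rad: where exactly differs from lock to lock and cannot be seen, only felt. A hand gives way, so it may turn 0.2 further.
- latch (a joint): Orange latch blade, 13 wide, reaching 75 from the lock axis, 64 to 68 above the bench. rad; starts at 0 to 0.2, grows clockwise seen from above, solid stop at 0.65. The bit meets its hidden dog after 0.1 to 1 rad of turn and pushes it against 0.07 N m; it stays where the key leaves it. Firmly home: over 7 N from the bit at the stop (0.12 N m at the key); over 20 N (0.28 N m) strains the lock.
- key: Large key standing in the lock, tip on the chamber floor, bit along the keyhole's slot, free to lean slightly. 79 long, about 60 g. Origin: underside of the stem's tip, z up the stem. Brass stem 10 diameter; bit 4 thick (y), out to 20 along +x, 2 to 12 above the tip; red plastic bow (handle) 36 wide (x), 10 thick (y), 34 high, from 45 to 79 above the tip.
- key_bow (a point): Centre of the key's red bow, on the stem's axis, 62 above the tip; axes as the key's.
- key_bin: Empty open yellow bin fixed to the bench, 140 (x) x 120 (y) x 45 high, walls and floor 4 thick. Origin: centre of its underside.
- key_bin_floor (a point): Centre of the yellow bin's inner floor, 4 above the bench; axes as the bin's.
- stock_bin: Grey bin of the same size, fixed, with copper tubes in it; not the one for the key. Origin: centre of its underside.
- copper_sleeve: Loose copper sleeve standing on end, 48 diameter, 55 high. Origin: centre of its underside. Leave alone.
- white_coupling: Loose white coupling standing on end, 56 diameter, 50 high. Origin: centre of its underside. Leave alone.
- green_cap: Loose green end cap, 52 diameter, 30 high. Origin: centre of its underside. Leave alone.
Mind the look-alikes: they are no part of the job. What is shaped like the key but pink or purple is not meant.

How it is judged (in metres and radians):
On the way, in this order (a step that is already met when the one before it is completed fails the run):
1. The key, still in the lock, presses the latch firmly home: within 0.05 rad of its stop, with over 7 N from the bit (value of joint latch above 0.6 rad and value of joint plug above 0.45 rad and z of key in the frame of lock below 0.07 m and contact force between key and latch above 7 N), for 0.1 s.
2. The key, still in the lock, has been turned back to the position where it comes out (value of joint plug below 0.2 rad and angle between the x axis of key and the x axis of lock, either way round below 0.25 rad and z of key in the frame of lock below 0.08 m), for 0.1 s.
3. The key has been drawn out of the lock (z of key in the frame of lock above 0.088 m), for 0.1 s.
At the end, for the whole second after the job is handed in: The latch blade is still home (joint above 0.59 of 0.65 rad), the plug is back (below 0.25 rad), and the key lies or stands at rest in the yellow bin: its tip and its bow both inside the walls and its tip less than 35 mm above the bin's floor (value of joint latch above 0.59 rad and value of joint plug below 0.25 rad and x of key in the frame of key_bin_floor between -0.068 and 0.068 m and y of key in the frame of key_bin_floor between -0.058 and 0.058 m and x of key_bow in the frame of key_bin_floor between -0.068 and 0.068 m and y of key_bow in the frame of key_bin_floor between -0.058 and 0.058 m and z of key in the frame of key_bin_floor below 0.035 m and linear speed of key below 0.02 m/s); the robot touches nothing.
It fails at once if The key's bit presses the latch with more than 20 N (lock forced) (contact force between key and latch above 20 N).
It fails at once if More than 30 N between the key and the lock (levered, or pulled while caught under the cover) (contact force between key and lock above 30 N).
It fails at once if The blade is touched by the robot instead of being moved with the key (contact force between the arm and latch above 0.5 N).
It fails at once if The blade is touched by the fingers instead of being moved with the key (contact force between the fingers and latch above 0.5 N).
It fails at once if A loose fitting is moved by more than 20 mm (distance of any of copper_sleeve, white_coupling, green_cap from where it was at the start of the episode above 0.02 m).
It also fails if it takes over 72 s, if anything falls off the work surface, if the arm or the gripper's body presses on something with over 40 N, if the wrist force passes 120 N, or if a joint passes its speed limit or range.

### The arm

A 7-joint arm with a two-finger parallel gripper is mounted at the origin on the work surface. World frame = base frame: x ahead of the robot, y to its left, z up, the work surface at z = 0. Lengths are in mm, angles in rad, forces in N, time in s.
With the tool pointing down it reaches from about 400 to 875 mm from the base axis. Payload 19.3 kg.
Tool frame: the origin (TCP) lies at the very end of the fingers, on their centre line; the grasp point (between the pads) lies 19 mm behind it (grip_point_offset is the z of the grasp point in the tool frame, in mm); z points along the fingers, x is the direction in which the jaws open and shut, and the axes are right-handed (so a half turn about z gives the same grasp; the last joint's range is limited). The gripper opens to 85 mm and grips with 20 to 120 N. Pads are 22 mm wide; open, the fingers measure 114 mm over their backs; the gripper's body (76 mm by 85 mm) begins 54 mm behind the grasp point. The pads swing forward as they close: fully open they stand 13 mm farther back than shut.
Start: joints at [-1.291, 0.521, -0.036, 1.599, 0.021, 1.021, -0.113], TCP at [214.212, 587.135, 231.291] pointing down, gripper open.
Joint ranges: [-2.91, 2.91], [-0.3, 2.13], [-1.5, 1.42], [0.17, 2.43], [-1.26, 4.41], [0.16, 1.93], [-2.52, 2.52]. Speed limits (rad/s): [1.89, 1.89, 2.39, 2.39, 3.01, 3.01, 3.01].

### API

Orientations are given as a 3x3 rotation matrix whose columns are the frame's x, y, z axes.
In Python, from workcell import movep, movel, goto_joints, open_gripper, clamp, wait, inverse_kinematics, read_state, camera, PlanningError, finish_job, grip_point_offset gives the robot as it stands. Calls block until the motion is done:
- movep(position, orientation): joint-space move of the TCP to a pose.
- movel(position, frame=None, max_speed=150, guard=None): straight line of the TCP; frame=None keeps the orientation; max_speed is the mean speed in mm/s. With guard (N) it stops when the force on the tool has changed by that much, and returns True; else False.
- goto_joints(angles): joint-space move.
- open_gripper() and clamp(): open the fingers fully, or close them until they stop; the grip force is fixed at half the most.
- wait(seconds).
- inverse_kinematics(position, orientation): joint angles nearest the present ones, or None.
- read_state(): the state.
- camera(name): name is "side" or "top"; returns a dict with "image" (480x640x3 uint8, blue, green, red), "range_z" (480x640 float32, mm along the optical axis (not along the pixel's ray), 0 where there is no reading), "fx", "fy", "cx", "cy" (pixels), "dist_coeffs" ([k1, k2, p1, p2, k3] as OpenCV has them; the pictures are not rectified), "cam_to_world" (4x4, takes a point from camera to world coordinates). Camera axes: x right, y up, looking along -z (the intrinsics and any distortion apply to the point x, -y, -z); pixel columns grow to the right and rows downward; lengths in mm; the calibration is good to about 2 mm. A picture is of the moment at which its call begins.
A pose or a line that the arm cannot do raises PlanningError and nothing moves.
- finish_job(): hands the job in, once; it reports no verdict.
The state is a dict: "time": time; "qpos": joint angles; "qvel": joint speeds; "joint_efforts": joint torques, N m; "eef_pos": TCP position; "tool_rot": TCP orientation; "ft_force": force on the tool from outside, world axes, zero at the start; "torque": the same for the moment, N m; "finger_gap": finger opening in mm.
Only numpy, scipy, OpenCV 4.12 (cv2) and the standard library are available. Lean on these libraries where they do the work, as an engineer would, in place of code of your own. Each camera call takes 0.05 s, during which the arm holds its last target. There are 200 camera calls.

## Working session

There is one attempt and no reset: what is moved stays moved. The work goes in short steps, each a Python script; the robot and the scene stay as the last script left them, time stands still between calls to the robot, and variables do not carry over. Pictures are saved under pics/ and viewed, on a budget of 10 in all, crops included, one or two more only if the job needs it, and the job is handed in when it is done.

```bash
ls; mkdir -p pics; cat > h.py <<'E'
import numpy as np, cv2
from workcell import *
def K(c): return np.array([[c['fx'],0,c['cx']],[0,c['fy'],c['cy']],[0,0,1.]]), np.array(c['dist_coeffs'],float)
def ray(c,uv):
    k,d=K(c); p=cv2.undistortPoints(np.array(uv,float).reshape(-1,1,2),k,d).reshape(-1,2)
    v=np.c_[p[:,0],-p[:,1],-np.ones(len(p))]; T=np.array(c['cam_to_world'])
    return T[:3,3], v@T[:3,:3].T
def onz(c,uv,z):
    o,v=ray(c,uv); return o+v*((z-o[2])/v[:,2])[:,None]
def pts(c,uv):
    uv=np.array(uv,int).reshape(-1,2); z=c['range_z'][uv[:,1],uv[:,0]]
    o,v=ray(c,uv); return o+v*z[:,None]
E
python3 - <<'E'
from h import *
import pickle
s=read_state(); print(s['time'],s['ft_force'],s['torque'],grip_point_offset)
for n in('top','side'):
    c=camera(n); pickle.dump(c,open(n+'.pkl','wb')); cv2.imwrite(f'pics/{n}0.png',c['image']); print(n,c['fx'],np.round(c['cam_to_world'],2).tolist())
E
```

```text
pics
0.0 [-0.21642291  0.15609077  1.0406681 ] [-0.00297831  0.01109162  0.04020323] -18.700000000000003
top 521.6004136955466 [[-0.02, 0.98, -0.19, 387.32], [-1.0, -0.03, -0.03, -5.85], [-0.03, 0.19, 0.98, 1010.66], [0.0, 0.0, 0.0, 1.0]]
side 560.7221571465394 [[-0.97, 0.16, -0.16, 379.29], [-0.22, -0.69, 0.68, 785.19], [-0.0, 0.7, 0.71, 907.37], [0.0, 0.0, 0.0, 1.0]]
```

View pics/top0.png

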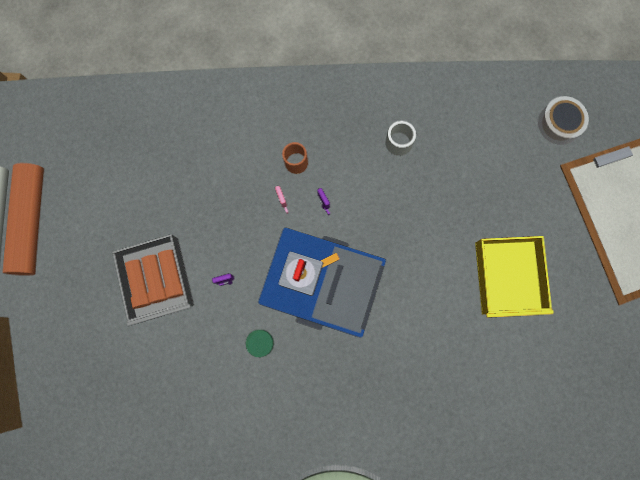

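View pics/side0.png

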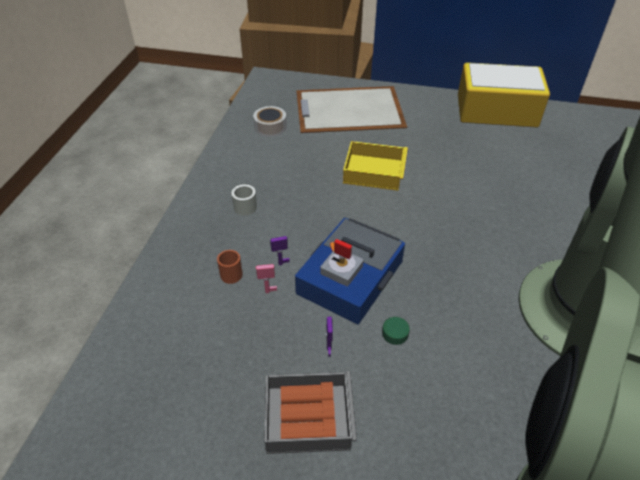

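Candidates in the top view: the red key in the lock (300,270), the pink look-alike (282,198), and purple look-alikes (324,200) and (222,279). The red one in the housing on the blue box is the target. I'll measure it and check it in a close crop.

```bash
python3 - <<'E'
from h import *
import pickle
P={}
for n in('top','side'):
    c=pickle.load(open(n+'.pkl','rb')); P[n]=c
    im=c['image'];hsv=cv2.cvtColor(im,cv2.COLOR_BGR2HSV)
    v,u=np.mgrid[:480,:640]; uv=np.c_[u.ravel(),v.ravel()]
    W=pts(c,uv); H,S,V=[hsv[...,i].ravel() for i in range(3)]
    near=(abs(W[:,1])<250)&(W[:,0]>380)&(W[:,0]<700)
    def rect(m,name):
        w=W[m]; 
        if len(w)<4: print(n,name,'none');return
        r=cv2.minAreaRect(w[:,:2].astype(np.float32)); print(n,name,len(w),'c',np.round(r[0],1),'sz',np.round(r[1],1),'ang',round(r[2],2),'z',np.round(np.percentile(w[:,2],[5,50,95]),1),'mean',np.round(w.mean(0),1))
    red=((H<6)|(H>174))&(S>180)&(V>120)
    box=near&(abs(W[:,2]-62)<6)
    # largest component
    def big(m):
        k,l,s,_=cv2.connectedComponentsWithStats(m.reshape(480,640).astype(np.uint8)); return (l==1+np.argmax(s[1:,4])).ravel()
    rect(big(box),'box'); rect(big(near&(abs(W[:,2]-86)<6)&(S<60)),'housing')
    rk=big(red&near&(W[:,2]>95)); rect(rk,'bow')
    top=rk&(W[:,2]>135); rect(top,'bowtop')
    q=uv[rk]; r=cv2.minAreaRect(q.astype(np.float32)); print('px',r)
    rect(big((H>10)&(H<20)&(S>150)&(abs(W[:,2]-66)<8)&near),'blade')
    ye=(H>24)&(H<34)&(S>150)&(V>80)&(W[:,1]<-100)&(W[:,0]<700)&(W[:,2]>-10)
    rect(big(ye),'bin'); rect(big(ye&(W[:,2]>38)),'binrim')
    rect(big(ye&(W[:,2]<15)),'binfloor')
    cx,cy=np.round(q.mean(0)).astype(int); cr=im[cy-50:cy+50,cx-60:cx+60]
    P[n+'c']=cv2.resize(cr,None,fx=5,fy=5,interpolation=cv2.INTER_CUBIC)
cv2.imwrite('pics/crop1.png',cv2.resize(np.hstack([P['topc'],P['sidec']]),(800,333)))
E
```

```text
top box 7287 c [482.8  18.5] sz [200.6 150.6] ang 70.78 z [59.6 62.9 66.2] mean [477.9  11.9  62.9]
top housing 1039 c [495.6  55.9] sz [63.2 64. ] ang 70.8 z [83.5 86.3 89.1] mean [494.2  55.4  86.3]
top bow 112 c [445.6  33.3] sz [138.   25.6] ang 23.43 z [133.2 140.5 143.7] mean [494.3  54.3 147.5]
top bowtop 103 c [445.6  33.3] sz [138.   25.6] ang 23.43 z [137.6 140.6 143.7] mean [494.2  54.5 149. ]
px ((298.3999938964844, 269.3000183105469), (5.3758721351623535, 20.55480194091797), 18.43494987487793)
top blade 99 c [520.2   2. ] sz [11.3 31.2] ang 26.83 z [65.6 68.2 70.9] mean [521.    1.2  68.2]
top bin 4333 c [ 486.3 -351.6] sz [149.4 140.3] ang 0.99 z [ 1.4  4.7 46. ] mean [ 484.7 -348.8   11.7]
top binrim 776 c [ 484.7 -343.2] sz [146.3 123.9] ang 1.2 z [41.5 44.9 47.9] mean [ 464.2 -339.2   44.9]
top binfloor 3519 c [ 489.  -350.2] sz [131.8 104.1] ang 0.79 z [1.3 4.2 7.4] mean [ 488.8 -350.7    4.3]
side box 4133 c [481.1  17. ] sz [204.9 150.4] ang 70.93 z [59.  62.5 65.9] mean [476.2  23.9  62.4]
side housing 640 c [493.5  55.4] sz [66.3 63.5] ang 71.37 z [81.8 85.8 88.9] mean [492.9  63.7  85.7]
side bow 67 c [494.5  54.8] sz [11.9 33.6] ang 71.73 z [137.8 140.5 143. ] mean [494.2  56.4 140.4]
side bowtop 67 c [494.5  54.8] sz [11.9 33.6] ang 71.73 z [137.8 140.5 143. ] mean [494.2  56.4 140.4]
px ((342.6551818847656, 243.63792419433594), (16.150693893432617, 4.333112716674805), 23.198591232299805)
side blade 18 c [526.   -3.9] sz [ 4.2 24.4] ang 11.41 z [65.2 67.1 70.4] mean [525.5  -4.   67.7]
side bin 1118 c [ 483.7 -344.3] sz [143.9 128.1] ang 1.49 z [ 1.   5.1 45.8] mean [ 483.9 -360.3   14.4]
side binrim 268 c [ 483.6 -342.8] sz [143.9 124.9] ang 1.45 z [40.8 44.4 47.5] mean [ 465.  -323.    44.3]
side binfloor 821 c [ 488.5 -369.9] sz [131.9  72.6] ang 1.87 z [0.7 4.2 7.6] mean [ 488.6 -372.6    4.2]
```

View pics/crop1.png

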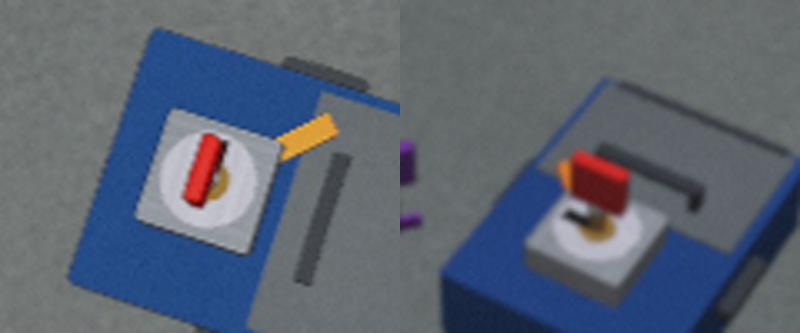

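The crop shows the red bow (left panel ~(205,170), right ~(600,180)) standing in the housing with its slot along lock +x. The orange blade is at (305,135) and there is no look-alike near it. Next I'll check the wrist range for the turn, then approach.

```bash
cat >> h.py <<'E'
YAW=np.radians(-19.0); AX=np.array([494.5,55.4])
def R(a,flip=1):
    # tool down, tool x along key y (at yaw a), flip=-1 -> half turn
    y=flip*np.array([-np.sin(a),np.cos(a),0]); z=np.array([0,0,-1.]); return np.c_[y,np.cross(z,y),z]
def ft(n=3):
    a=[]
    for i in range(n):
        wait(0.03); s=read_state(); a.append(np.r_[s['ft_force'],s['torque']])
    return np.mean(a,0)
E
python3 - <<'E'
from h import *
for f in(1,-1):
    for a in (0,-.8,-1.6):
        q=inverse_kinematics([*AX,105.3],R(YAW+a,f)); print(f,a,None if q is None else np.round(q,3))
    for a in(0,.3,-.3): 
        q=inverse_kinematics([485,-346,150],R(YAW+a,f)); print(' bin',None if q is None else np.round(q,3))
E
```

```text
1 0 [-0.312  0.516  0.107  2.042 -0.095  0.588  1.1  ]
1 -0.8 [-0.451  0.534  0.293  2.049 -0.266  0.594  0.465]
1 -1.6 [-0.554  0.559  0.437  2.054 -0.402  0.61  -0.203]
 bin [ 0.129  0.652  0.586  1.776 -0.461  0.855  2.169]
 bin [ 0.163  0.637  0.532  1.774 -0.416  0.844  2.429]
 bin [ 0.159  0.639  0.539  1.774 -0.421  0.845  1.834]
-1 0 [-0.654  0.595  0.581  2.059 -0.541  0.64  -1.609]
-1 -0.8 [-0.983  0.961  1.221  2.072 -1.125  1.022 -1.852]
-1 -1.6 [-0.051  0.518 -0.236  2.029  0.202  0.617  2.359]
 bin [-0.024  0.753  0.859  1.783 -0.697  0.94  -0.765]
 bin [-0.006  0.737  0.824  1.782 -0.665  0.925 -0.493]
 bin [-0.093  0.834  1.011  1.786 -0.831  1.015 -0.951]
```

```bash
python3 - <<'E'
from h import *
movep([*AX,190],R(YAW)); print(read_state()['time'], np.round(ft(),2))
movel([*AX,106],max_speed=80); f0=ft(6); np.save('f0.npy',f0); print(read_state()['time'], np.round(f0,3), read_state()['eef_pos'])
for n in('side','top'):
    c=camera(n); k,d=K(c)
    T=np.linalg.inv(c['cam_to_world']); p=T[:3,:3]@[*AX,125]+T[:3,3]
    uv=cv2.projectPoints(np.array([[p[0],-p[1],-p[2]]]),np.zeros(3),np.zeros(3),k,d)[0].ravel().astype(int); print(uv)
    u,v=uv; cv2.imwrite(f'pics/appr_{n}.png',cv2.resize(c['image'][v-60:v+60,u-80:u+80],None,fx=5,fy=5,interpolation=cv2.INTER_CUBIC))
E
```

```text
2.2583 [ 0.24  0.12  0.37  0.01 -0.05  0.  ]
3.7583 [-0.154 -0.177 -0.168  0.014  0.015 -0.02 ] [494.68590248  55.46930737 106.33517033]
[342 249]
[298 270]
```

View pics/appr_side.png

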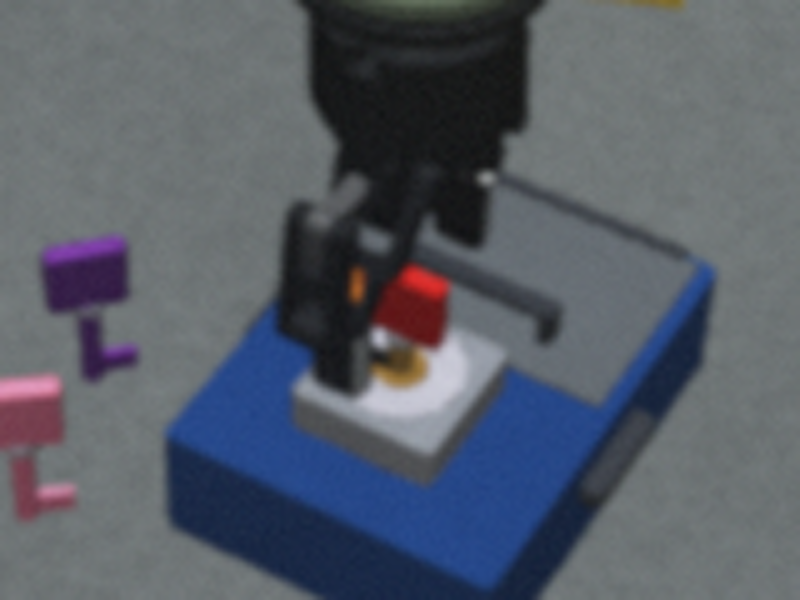

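The side crop shows the open fingers at (330,320) and (465,215), on either side of the red bow (415,305). I'll clamp now and check the forces.

```bash
python3 - <<'E'
from h import *
f0=np.load('f0.npy')
clamp(); s=read_state(); f=ft(6)-f0; print(s['time'],s['finger_gap'],np.round(f,2),np.round(s['eef_pos'],2))
p=s['eef_pos']; 
movel([p[0],p[1],p[2]+0.8],max_speed=10); print(np.round(ft(6)-f0,2),read_state()['time'],np.round(read_state()['eef_pos'],2))
E
```

```text
4.5333 9.278323163016875 [-0.23  1.02  3.01  0.19  0.11  0.02] [494.57  55.47 106.08]
[ 0.18  0.08 -0.39 -0.03 -0.02  0.02] 5.1833 [494.51  55.42 106.81]
```

```bash
python3 - <<'E'
from h import *
f0=np.load('f0.npy'); p=read_state()['eef_pos'].copy() if hasattr(read_state()['eef_pos'],'copy') else list(read_state()['eef_pos'])
a=0; t0=read_state()['time']
while a<0.62:
    a+=0.04; movel(p,R(YAW-a)); f=ft(4)-f0
    s=read_state(); x=s['tool_rot']; meas=np.arctan2(-x[0][0],x[1][0])
    print(round(s['time'],2),round(a,2),round(YAW-meas,3),np.round(f,2))
    if abs(f[5])>0.1 or np.linalg.norm(f[:3])>8: break
E
```

```text
5.57 0.04 0.039 [ 0.08  0.02 -0.3   0.01 -0.01  0.02]
5.95 0.08 0.079 [ 0.27 -0.03 -0.57 -0.01 -0.01  0.03]
6.33 0.12 0.119 [ 0.63  0.46 -0.4   0.04 -0.1  -0.  ]
6.72 0.16 0.159 [ 0.52  0.34 -0.45  0.09 -0.18  0.04]
7.1 0.2 0.199 [-0.01  0.71 -0.76  0.06 -0.24  0.03]
7.48 0.24 0.239 [ 0.95  0.44 -0.58  0.12 -0.3   0.06]
7.87 0.28 0.279 [ 2.45  2.26 -0.99  0.5  -0.65  0.05]
8.25 0.32 0.319 [ 4.33  3.73 -1.99  0.82 -1.07  0.07]
8.63 0.36 0.359 [ 4.21  2.85 -1.48  0.78 -1.07  0.1 ]
9.02 0.4 0.399 [ 4.52  2.65 -1.26  0.72 -1.11  0.06]
9.4 0.44 0.439 [ 4.35  2.71 -1.29  0.66 -1.13  0.1 ]
```

The dog engaged at about 0.3 rad, with 5 N sideways and about 0.08 N m. I'll carry on towards the stop with finer steps.

```bash
python3 - <<'E'
from h import *
f0=np.load('f0.npy'); p=read_state()['eef_pos']; p=[494.51,55.42,p[2]]
a=0.44
while a<1.45:
    a+=0.04 if a<0.66 else 0.02; movel(p,R(YAW-a)); f=ft(4)-f0
    l=np.hypot(f[0],f[1])
    print(round(read_state()['time'],2),round(a,2),np.round(f,2),'lat',round(l,2))
    if f[5]>0.125 or l>6.6 : 
        f=ft(8)-f0; l=np.hypot(f[0],f[1]); print('recheck',np.round(f,3),round(l,2))
        if f[5]>0.125 or l>6.6: break
E
```

```text
9.78 0.48 [ 4.66  1.93 -2.15  0.57 -1.2   0.11] lat 5.05
10.17 0.52 [ 4.89  2.01 -1.94  0.56 -1.21  0.08] lat 5.29
10.55 0.56 [ 4.98  2.28 -1.66  0.46 -1.22  0.06] lat 5.48
10.93 0.6 [ 4.84  1.92 -1.76  0.41 -1.24  0.08] lat 5.21
11.32 0.64 [ 5.13  1.27 -1.47  0.37 -1.25  0.09] lat 5.29
11.7 0.68 [ 5.44  1.09 -1.78  0.32 -1.28  0.08] lat 5.55
12.08 0.7 [ 4.94  1.45 -1.59  0.3  -1.3   0.08] lat 5.15
12.47 0.72 [ 5.27  1.46 -1.42  0.22 -1.29  0.09] lat 5.47
12.85 0.74 [ 5.19  1.2  -1.23  0.24 -1.26  0.07] lat 5.32
13.23 0.76 [ 4.79  0.79 -1.85  0.22 -1.3   0.06] lat 4.85
13.62 0.78 [ 5.22  0.93 -1.09  0.17 -1.33  0.09] lat 5.31
14.0 0.8 [ 5.03  0.59 -1.57  0.13 -1.32  0.09] lat 5.07
14.38 0.82 [ 5.17  0.37 -1.65  0.11 -1.32  0.08] lat 5.18
14.77 0.84 [ 5.23  0.46 -1.92  0.09 -1.31  0.06] lat 5.25
15.15 0.86 [ 5.45  0.05 -1.51  0.07 -1.31  0.09] lat 5.45
15.53 0.88 [ 5.16  0.18 -1.74  0.03 -1.36  0.11] lat 5.17
15.92 0.9 [ 6.07  0.38 -2.    0.02 -1.49  0.1 ] lat 6.08
16.3 0.92 [ 6.68  0.21 -2.44  0.09 -1.7   0.08] lat 6.69
recheck [ 6.773  0.245 -2.643  0.086 -1.747  0.115] 6.78
```

```bash
python3 - <<'E'
from h import *
f0=np.load('f0.npy'); p=[494.51,55.42,read_state()['eef_pos'][2]]
a=0.92
while a<1.3:
    a+=0.02; movel(p,R(YAW-a)); f=ft(6)-f0
    l=np.hypot(f[0],f[1])
    print(round(read_state()['time'],2),round(a,2),np.round(f,3),'lat',round(l,2))
    if f[5]>0.195 or l>11.5 or abs(f[4])>3: break
E
```

```text
17.02 0.94 [ 7.912  0.787 -4.156  0.106 -1.993  0.125] lat 7.95
17.47 0.96 [ 8.771  0.633 -4.591  0.13  -2.253  0.126] lat 8.79
17.92 0.98 [ 9.459  0.585 -5.708  0.145 -2.487  0.134] lat 9.48
18.37 1.0 [10.913  0.704 -6.261  0.185 -2.739  0.164] lat 10.94
18.82 1.02 [11.418  0.87  -7.495  0.195 -2.98   0.176] lat 11.45
19.27 1.04 [12.291  0.625 -8.195  0.223 -3.276  0.178] lat 12.31
```

The blade is firmly home: about 12 N and 0.18 N m, well short of 20 N. Now I'll turn back to the slot.

```bash
python3 - <<'E'
from h import *
f0=np.load('f0.npy'); p=[494.51,55.42,read_state()['eef_pos'][2]]
wait(0.2); print(np.round(ft(6)-f0,3))
for a in(.9,.7,.5,.3,.15,.05,0,-.02):
    movel(p,R(YAW-a)); f=ft(4)-f0; s=read_state()
    print(round(s['time'],2),a,np.round(f,2),np.round(s['eef_pos'],2))
c=camera('top'); cv2.imwrite('pics/back_top.png',cv2.resize(c['image'][220:320,240:360],None,fx=5,fy=5,interpolation=cv2.INTER_CUBIC))
E
```

```text
[12.884  0.724 -8.251  0.215 -3.269  0.185]
20.09 0.9 [ 5.91  0.68 -3.76  0.19 -1.6   0.13] [494.68  55.31 107.17]
20.57 0.7 [-0.28 -0.15 -0.67 -0.08  0.07  0.02] [494.06  55.3  106.99]
21.06 0.5 [-0.34 -0.37 -0.23 -0.14  0.25  0.01] [494.36  55.37 107.06]
21.54 0.3 [ 0.53  0.28  0.02 -0.1   0.01  0.04] [494.62  55.45 107.15]
21.98 0.15 [ 0.18  0.36 -0.66  0.01 -0.    0.03] [494.58  55.5  107.14]
22.36 0.05 [ 0.04  0.14 -0.7  -0.02  0.02  0.01] [494.52  55.44 107.11]
22.74 0 [-0.03 -0.51 -0.48 -0.11 -0.01  0.02] [494.51  55.43 107.12]
23.12 -0.02 [ 0.05 -0.6  -0.49 -0.21  0.04  0.02] [494.53  55.37 107.14]
```

```bash
python3 - <<'E'
from h import *
f0=np.load('f0.npy'); p=[494.51,55.42,107.1]
movel(p,R(YAW)); wait(0.15)
for z in(110,114,120,128,142):
    h=movel([p[0],p[1],z],max_speed=25,guard=5); f=ft(4)-f0; s=read_state()
    print(round(s['time'],2),z,h,np.round(f,2),np.round(s['eef_pos'],2),round(s['finger_gap'],2))
    if h: break
E
```

```text
23.98 110 False [ 0.23  0.16 -0.5  -0.01 -0.02  0.01] [494.53  55.46 110.02] 9.05
24.42 114 False [ 0.12  0.4  -0.6  -0.03 -0.    0.  ] [494.49  55.43 114.  ] 9.12
24.94 120 False [ 0.3   0.35 -0.98 -0.02  0.01  0.  ] [494.45  55.44 119.96] 9.21
25.54 128 False [ 0.4   0.43 -0.54 -0.05  0.    0.02] [494.45  55.44 127.93] 9.33
26.38 142 False [ 0.23  0.34 -0.51  0.   -0.    0.05] [494.44  55.4  141.88] 9.22
```

The key is out: the lift was free and its weight hangs on the tool. Next I'll lift, look once, and carry it to the yellow bin.

```bash
cat >> h.py <<'E'
from scipy.spatial.transform import Rotation as Ro
BIN=np.array([485,-344,4.])
def place(yaw,t,h):
    M=Ro.from_euler('ZY',[yaw,-t]).as_matrix()
    xh=np.array([np.cos(yaw),np.sin(yaw),0])
    tip=BIN+26*xh+[0,0,h]
    return tip+44.5*M[:,2], M@R(0)
E
python3 - <<'E'
from h import *
movel([494.5,55.4,200],max_speed=150)
c=camera('side'); im=c['image']; cv2.imwrite('pics/lift.png',cv2.resize(im[140:300,240:440],(800,640))[:600])
for t in(.5,.35,.2):
    for y in(-.33,-.2,-.1):
        for h in (110,9):
            p,r=place(y,t,h); q=inverse_kinematics(p,r); print(t,y,h,np.round(p),None if q is None else np.round(q,2))
print(read_state()['time'],read_state()['finger_gap'])
E
```

```text
0.5 -0.33 110 [ 489. -346.  153.] [ 1.11  0.51 -0.68  2.12  1.1   0.22  0.78]
0.5 -0.33 9 [ 489. -346.   52.] [ 1.14  0.76 -0.74  2.16  1.98  0.35 -0.  ]
0.5 -0.2 110 [ 490. -345.  153.] [ 1.14  0.52 -0.67  2.1   0.7   0.19  1.32]
0.5 -0.2 9 [ 490. -345.   52.] [ 1.2   0.78 -0.77  2.14  1.88  0.29  0.26]
0.5 -0.1 110 [ 490. -344.  153.] [ 1.07  0.51 -0.54  2.09  0.    0.18  2.11]
0.5 -0.1 9 [ 490. -344.   52.] [ 1.31  0.84 -0.89  2.11  1.67  0.32  0.62]
0.35 -0.33 110 [ 495. -347.  156.] [ 0.49  0.46  0.08  2.02 -0.36  0.34  2.12]
0.35 -0.33 9 [ 495. -347.   55.] [ 0.9   0.68 -0.46  2.05  1.03  0.23  0.84]
0.35 -0.2 110 [ 496. -346.  156.] [ 0.57  0.47  0.01  2.   -0.38  0.37  2.29]
0.35 -0.2 9 [ 496. -346.   55.] [ 0.92  0.68 -0.46  2.03  0.79  0.21  1.22]
0.35 -0.1 110 [ 496. -345.  156.] [ 0.62  0.47 -0.02  1.99 -0.41  0.4   2.43]
0.35 -0.1 9 [ 496. -345.   55.] [ 0.81  0.66 -0.28  2.03 -0.    0.16  2.08]
0.2 -0.33 110 [ 501. -350.  158.] [ 0.38  0.52  0.21  1.89 -0.28  0.57  2.01]
0.2 -0.33 9 [ 501. -350.   57.] [ 0.5   0.67  0.04  1.93 -0.19  0.35  1.95]
0.2 -0.2 110 [ 502. -347.  158.] [ 0.42  0.52  0.17  1.88 -0.28  0.58  2.16]
0.2 -0.2 9 [ 502. -347.   57.] [ 0.54  0.67  0.01  1.92 -0.21  0.37  2.1 ]
0.2 -0.1 110 [ 502. -346.  158.] [ 0.45  0.52  0.15  1.87 -0.29  0.6   2.27]
0.2 -0.1 9 [ 502. -346.   57.] [ 0.56  0.67 -0.01  1.92 -0.22  0.38  2.22]
26.9667 9.09764580573913
```

View pics/lift.png

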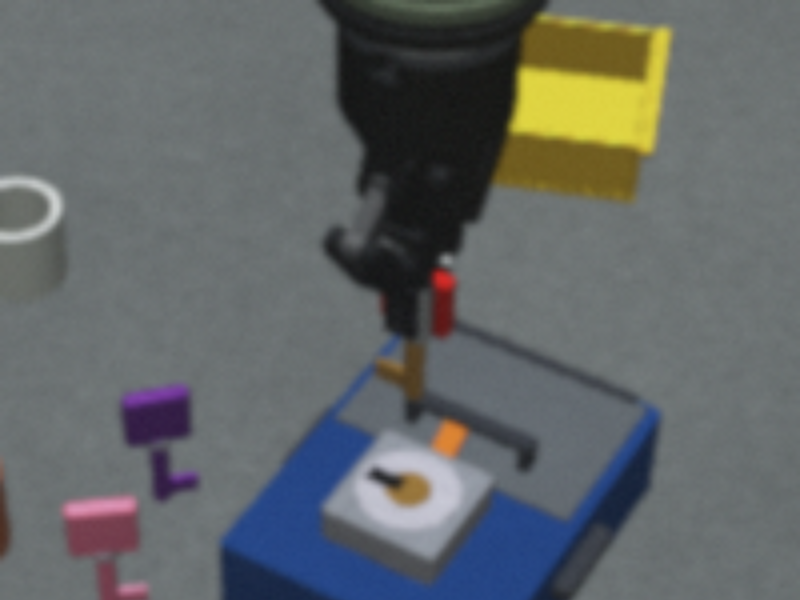

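The key hangs upright in the jaws at (415,350). The keyhole at (400,487) is empty with its plug in line, and the orange blade at (450,440) has swung over. Now I'll place the key with a 0.2 rad lean.

```bash
python3 - <<'E'
from h import *
p,r=place(-.33,.2,110); movep(p,r); print(read_state()['time'],read_state()['finger_gap'])
f0=ft(4)
p,_=place(-.33,.2,7); h=movel(p,max_speed=80,guard=6); print('guard',h,np.round(ft()-f0,2),np.round(read_state()['eef_pos'],1))
open_gripper(); wait(0.3)
p,_=place(-.33,.2,130); movel(p,max_speed=120); 
p=[470,-100,260]; movep(p,R(-.33)); wait(.3)
s=read_state(); print(s['time'],s['finger_gap'])
c=camera('top'); im=c['image']
hsv=cv2.cvtColor(im,cv2.COLOR_BGR2HSV); H,S,V=cv2.split(hsv)
red=(((H<6)|(H>174))&(S>170)&(V>90)).astype(np.uint8); red[:,:460]=0; red[:,560:]=0
v,u=np.nonzero(red); print('bow',len(u), np.round(onz(c,[[u.mean(),v.mean()]],15) if len(u) else 0,1))
v,u=np.mgrid[:480,:640]; W=pts(c,np.c_[u.ravel(),v.ravel()])
o=(H>10)&(H<20)&(S>150); m=o.ravel()&(abs(W[:,2]-66)<8)&(W[:,0]>380)&(abs(W[:,1])<200); w=W[m]
if m.any():
    d=np.mean(w,0)[:2]-AX; print('blade dir lock frame',np.degrees(np.arctan2(d[1],d[0])-YAW),m.sum())
cv2.imwrite('pics/end.png',cv2.resize(im[215:345,240:580],(800,306)))
E
```

```text
28.4667 9.269877119966367
guard False [-0.52  0.03  0.49 -0.01 -0.04 -0.03] [ 501.5 -349.7   55.1]
33.6583 85.54557215008529
bow 0 0
blade dir lock frame -81.07372699740901 104
```

View pics/end.png

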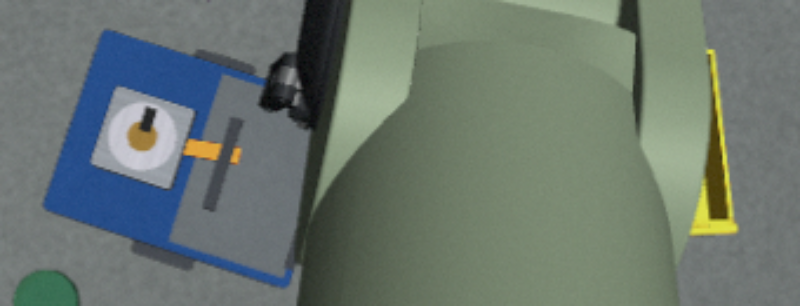

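The lock at (143,130) is empty and the blade at (212,152) points under the keeper. It has swung 36° since the start. The arm hides the bin, so I'll move it aside and look.

```bash
python3 - <<'E'
from h import *
movep([300,480,280],R(-.33)); wait(.3)
print(read_state()['time'])
A=[]
for n,b in(('top',(460,225,100,100)),('side',(330,130,90,70))):
    c=camera(n); im=c['image']; H,S,V=cv2.split(cv2.cvtColor(im,cv2.COLOR_BGR2HSV))
    red=(((H<6)|(H>174))&(S>170)&(V>60)).astype(np.uint8); m=red*0; x,y,w,h=b; m[y:y+h,x:x+w]=1; red&=m
    v,u=np.nonzero(red); print(n,'bow',len(u), np.round(np.median(pts(c,np.c_[u,v]),0)-BIN,1) if len(u) else 0)
    A.append(cv2.resize(im[y:y+h,x:x+w],(400,400)))
cv2.imwrite('pics/end2.png',np.hstack(A))
E
```

```text
36.175
top bow 133 [-37.7  21.8  34.2]
side bow 55 [-36.6  21.   29.8]
```

View pics/end2.png

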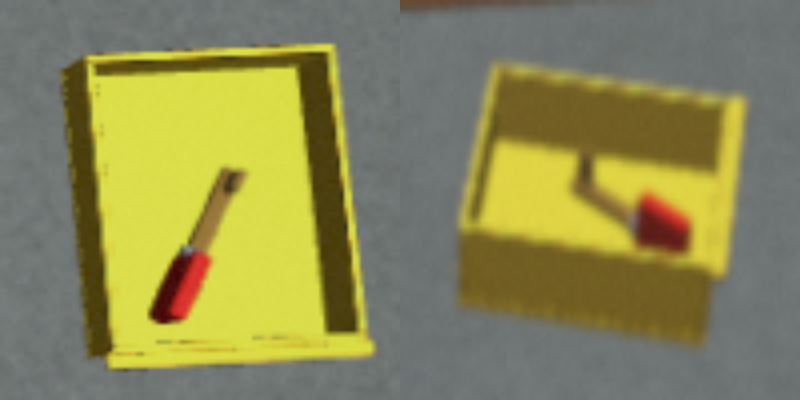

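The key lies flat in the yellow bin: bow at (180,285) and tip at (232,178) in the left panel, both well inside the walls. I'm handing in.

```bash
python3 -c "
from h import *
finish_job()"
```

```text
the job is handed in; nothing more can be done
```

I locked the box, took the red key out and left it in the empty yellow bin, then handed the job in at about 36 s of the 72 s allowed. No verdict was reported.

- **Turning:** The bit met the dog at about 0.3 rad. It pushed the blade at a steady 5 N or so, and the stop came at about 0.9 rad. I pressed on to about 12–13 N and 0.18 N m, above the 7 N needed and below the 20 N limit. The force is inferred from the wrist sensor, not measured at the bit.
- **Drawing out:** I turned the key back in line with the slot and it came up freely, with less than 1 N on the tool.
- **Last checks:**
  - The blade had swung about 36° (0.63 rad) from where it started and stayed there after the key left.
  - The keyhole was empty and its plug looked in line with the slot.
  - Both cameras agreed within 5 mm on the bow's position, about 37 mm and 21 mm from the bin's centre. The key lay inside the walls with the arm well clear.
- **Loose fittings:** The arm kept well away from the loose fittings, but I did not measure them again.

No check failed or disagreed.

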